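# Load the bench carriage, then unhitch it and hold its drawbar up

## Robot

A 6-joint arm with a two-finger parallel gripper is mounted at the origin on the work surface. World frame = base frame: x ahead of the robot, y to its left, z up, the work surface at z = 0. Lengths are in m, angles in rad, forces in N, time in s.
With the tool pointing down it reaches from about 0.375 to 0.9 m from the base axis. Payload 3.1 kg.
Tool frame: the origin (TCP) lies at the very end of the fingers, on their centre line; the grasp point (between the pads) lies 19 mm behind it; z points along the fingers, y is the direction in which the jaws open and shut (so a half turn about z gives the same grasp; the last joint's range is limited). The gripper opens to 85 mm and grips with 20 to 120 N. Pads are 22 mm wide; open, the fingers measure 114 mm over their backs; the gripper's body (76 mm by 85 mm) begins 54 mm behind the grasp point. The pads swing forward as they close: fully open they stand 13 mm farther back than shut.
Start: joints at [0.928, 0.527, 1.433, -0, 1.181, -0.178], TCP at [0.28, 0.559, 0.231] pointing down, gripper open.
Joint ranges: [-3.08, 3.08], [-0.75, 2.2], [0.22, 2.44], [-1.43, 4.57], [0, 2.65], [-2.85, 2.85]. Speed limits (rad/s): [2.79, 2.79, 3.14, 3.14, 3.14, 3.14].

## Interface

Orientations are given as a unit quaternion [x, y, z, w].
In Python, from station import manip gives the robot as it stands. The module is installed in compiled form; this text tells all that it offers.
- The arm moves only by the tool send_rows, never from a script. Its argument "commands" is a list of rows, each an object with "delta_pos": the shift along the world's x, y, z in cm, a list of three; "yaw": the turn about the world's z in rad. A call has 1 to 10 rows; each row shifts and turns the pose as measured when the row begins; what a row does not reach is not made up. A row lasts 1/8 s, in which the tool goes at most 62.5 mm and 10.7 degrees, less where a joint would pass 70% of its speed; a pose out of reach is approached as far as the arm can. A call is refused whole if a number of a shift passes 6.25 or a number of a turn 0.188, either way. A call with a gripper value outside its range is refused whole. "grip" is the closure, from -1 (fully open) to 1 (shut), set as the call begins (left out, the last holds). The fingers move at their own pace and stop on an object; "force" is the grip in N (left out, the last holds). Time passes only in rows, so rows that do not move let the fingers close. It gives the time, the measured TCP pose, the force and the opening at its end, in the units of the state.
- manip.sense(): the state, without advancing time (a new reading comes with each control period).
- manip.snapshot(name): name is "side" or "top"; returns the picture (384x512x3 uint8, blue, green, red); there is no depth.
- manip.get_calibration(name): a dict with "fx", "fy", "cx", "cy" (pixels), "world_to_cam" (4x4, takes a point from world to camera coordinates). Camera axes: x right, y down, z forward; pixel columns grow to the right and rows downward; lengths in m; the calibration is good to about 2 mm. A picture is of the moment at which its call begins. get_calibration takes no time and is no camera call.
- manip.sign_off(): hands the job in, once; it reports no verdict.
The state is a dict: "t": time; "q": joint angles; "qd": joint speeds; "tau": joint torques, N m; "tcp_pos": TCP position; "tool_rot": TCP orientation; "force": force on the tool from outside, world axes, zero at the start; "ft_torque": the same for the moment, N m; "finger_gap": opening from 0.0 (shut) to 1.0 (fully open).
Only numpy, scipy, OpenCV 4.12 (cv2) and the standard library are available. Lean on these libraries where they do the work, as an engineer would, in place of code of your own. Each camera call takes 0.05 s, during which the arm holds its last target. There are 200 camera calls.

## Task

Finish loading the little bench carriage: put the two loose grey plastic plates from the bench, one after the other, squarely on top of the matching plate that already lies on its deck (leave that one where it is), edges in line, so that they make one neat pile of three, and let go of them. Then unhitch the carriage: take the upright latch tab beside the coupler, pull it sideways, straight away from the coupler, against its spring, and while it is drawn out lift the drawbar off the ball until the coupler is about 6 cm above where it rested. Finish while still holding the drawbar raised there by its tab or bar, nothing else holding it up, and do not disturb anything else on the bench.

Things in the scene. Friction and masses are not known exactly. Their poses are not given: they have to be found in the camera images.
- carriage: Small aluminium carriage, brake on, fixed to the bench with the hitch ball before it. Origin on the bench half-way between deck and ball. Deck 130 mm along x by 150 mm along y, centred at y = +135 mm, its top 53 mm above the bench. The drawbar runs along -y to the ball at y = -130 mm; ball top 62 mm above the bench.
- plate_a_mid (a point): Centre (half-way up) of the grey plastic plate that lies on the carriage's deck, the bottom of the pile: 50 mm along its x, 112 mm along its y, 10 mm thick along z.
- plate_b_mid (a point): Centre (half-way up) of one of the two loose grey plates lying flat on the bench; same size and axes as plate a (50 x 112 x 10 mm), about 85 g.
- plate_c_mid (a point): Centre (half-way up) of the other loose grey plate lying flat on the bench; same size and axes (50 x 112 x 10 mm), about 85 g.
- pivot (a point): Point on the drawbar's hinge axis at the front of the carriage, 69 mm above the bench, in the middle of the bar; axes as the carriage's, the hinge axis runs along x. Fixed.
- drawbar (a joint): Angle of the steel drawbar about the hinge: 0 = level and resting on the ball, grows as the coupler end is lifted, stop at 0.9 rad. Falls back by its weight when let go; lifting at the tab takes about 4 N. It lifts only while the latch is drawn.
- coupler (a point): Centre of the top plate of the coupler, the box-shaped steel head (56 mm along x, 70 mm along y, top 5 mm above this point) at the end of the drawbar that covers the ball, 175 mm from the pivot; it moves with the drawbar.
- latch_tab (a point): Grip point of the upright flat steel latch tab on the coupler's -x side, axes as the carriage's while down: 10 mm thick along x, 24 mm wide along y; mid-thickness, 20 mm below its top edge, 28 mm above the coupler's top. Inner face 12 mm from the coupler's side. Drawbar down: 33 mm above the pivot, 175 mm from it along -y. Moves with latch and drawbar, swings and tilts about the hinge axis.
- latch (a joint): Draw of the latch: 0 = shut (its tongue under the ball's rim), grows as the tab is pulled in the carriage's -x direction, away from the coupler, to the stop at 0.014 m. Free of the ball above about 0.009 m. The spring pushes it shut: 3.5 N at 0, 7 N at the stop.
- gland_plate: Bystander: square steel plate 62 x 62 x 5 mm lying on the bench, not part of the pile. Origin under its centre.
- screwdriver: Bystander: screwdriver lying on the bench. Origin in mid-tool, tool along its x.
- breakers: Bystander: row of four white circuit breakers, 78 x 72 x 71 mm. Origin under its centre.
- duct_offcut: Bystander: piece of slotted grey wiring duct, 40 x 200 x 45 mm. Origin under its centre.
- rail_offcut: Bystander: piece of steel mounting rail, 36 x 170 x 8 mm. Origin under its centre.
- screw_bin: Bystander: open grey bin of screws, 110 x 150 x 70 mm. Origin under its centre.
- driver: Bystander: cordless driver standing on its battery, 204 mm high. Origin under the battery.
- jar: Bystander: jar with a black cap, 64 mm across, 85 mm high. Origin under its centre.
There are look-alikes about, which are no part of the job. What is shaped like the part that bears plate_c_mid but pink or yellow is not meant.

How it is judged:
On the way, in this order (a step that is already met when the one before it is completed fails the run):
1. both loose plates lie released in a square pile on the plate on the deck, the drawbar still hitched (((horizontal distance between each of plate_b_mid, plate_c_mid and plate_a_mid below 0.007 m and angle between the y axis of each of plate_b_mid, plate_c_mid and the y axis of plate_a_mid, either way round below 0.1 rad and angle between each of plate_b_mid, plate_c_mid's own z axis and vertical below 0.06 rad and z of plate_b_mid in the frame of plate_a_mid between 0.007 and 0.013 m and z of plate_c_mid in the frame of plate_a_mid between 0.017 and 0.023 m) or (horizontal distance between each of plate_c_mid, plate_b_mid and plate_a_mid below 0.007 m and angle between the y axis of each of plate_c_mid, plate_b_mid and the y axis of plate_a_mid, either way round below 0.1 rad and angle between each of plate_c_mid, plate_b_mid's own z axis and vertical below 0.06 rad and z of plate_c_mid in the frame of plate_a_mid between 0.007 and 0.013 m and z of plate_b_mid in the frame of plate_a_mid between 0.017 and 0.023 m)) and distance of plate_a_mid from where it was at the start of the episode below 0.02 m and contact force between the fingers and plate_a below 0.1 N and contact force between the fingers and plate_b below 0.1 N and contact force between the fingers and plate_c below 0.1 N and linear speed of each of plate_a, plate_b, plate_c below 0.03 m/s and value of joint drawbar below 0.05 rad), for 0.2 s.
2. the latch is drawn sideways while the drawbar is still down (value of joint latch above 0.0085 m and value of joint drawbar below 0.08 rad).
3. the drawbar is lifted off the ball (value of joint drawbar above 0.27 rad), for 0.1 s.
At the end, for the whole second after the job is handed in: The two plates lie flat, released, at rest on the deck plate, each within 7 mm and 0.10 rad of it; it is within 20 mm of its start. The drawbar stands still at 0.27 to 0.60 rad (coupler 5 to 10 cm up), touched by the fingers with over 1 N and by no loose thing (((horizontal distance between each of plate_b_mid, plate_c_mid and plate_a_mid below 0.007 m and angle between the y axis of each of plate_b_mid, plate_c_mid and the y axis of plate_a_mid, either way round below 0.1 rad and angle between each of plate_b_mid, plate_c_mid's own z axis and vertical below 0.06 rad and z of plate_b_mid in the frame of plate_a_mid between 0.007 and 0.013 m and z of plate_c_mid in the frame of plate_a_mid between 0.017 and 0.023 m) or (horizontal distance between each of plate_c_mid, plate_b_mid and plate_a_mid below 0.007 m and angle between the y axis of each of plate_c_mid, plate_b_mid and the y axis of plate_a_mid, either way round below 0.1 rad and angle between each of plate_c_mid, plate_b_mid's own z axis and vertical below 0.06 rad and z of plate_c_mid in the frame of plate_a_mid between 0.007 and 0.013 m and z of plate_b_mid in the frame of plate_a_mid between 0.017 and 0.023 m)) and distance of plate_a_mid from where it was at the start of the episode below 0.02 m and contact force between the fingers and plate_a below 0.1 N and contact force between the fingers and plate_b below 0.1 N and contact force between the fingers and plate_c below 0.1 N and linear speed of each of plate_a, plate_b, plate_c below 0.03 m/s and value of joint drawbar between 0.27 and 0.6 rad and velocity of joint drawbar between -0.1 and 0.1 rad/s and contact force between the fingers and drawbar above 1 N and contact force between drawbar and plate_a below 0.2 N and contact force between drawbar and plate_b below 0.2 N and contact force between drawbar and plate_c below 0.2 N and contact force between drawbar and gland_plate below 0.2 N and contact force between drawbar and screwdriver below 0.2 N and contact force between drawbar and breakers below 0.2 N and contact force between drawbar and duct_offcut below 0.2 N and contact force between drawbar and rail_offcut below 0.2 N and contact force between drawbar and screw_bin below 0.2 N and contact force between drawbar and driver below 0.2 N and contact force between drawbar and jar below 0.2 N); the arm keeps its last pose, push and grip.
It fails at once if another thing on the bench was moved more than 30 mm (distance of any of gland_plate, screwdriver, breakers, duct_offcut, rail_offcut, screw_bin, driver, jar from where it was at the start of the episode above 0.03 m).
It also fails if it takes over 72 s, if anything falls off the work surface, if the arm or the gripper's body presses on something with over 40 N, if the wrist force passes 120 N, or if a joint passes its speed limit or range.

## Working session

There is one attempt and no reset: what is moved stays moved. The work goes in short steps, Python scripts to look and compute and a tool call to move; the robot and the scene stay as the last step left them, time stands still between calls to the robot, and variables do not carry over. Pictures are saved under pics/ and viewed, about 8 in all and at most 12, crops included, and the job is handed in when it is done.

Besides the shell and the picture viewer there is one more tool, called after "Request:" as a command line: name --argument value ..., lists and objects as JSON in quotes. send_rows: Moves the arm, as the interface text tells. Its arguments: {"type":"object","properties":{"commands":{"type":"array","items":{"type":"object","properties":{"delta_pos":{"type":"array","items":{"type":"number"}},"yaw":{"type":"number"}}}},"grip":{"type":"number"},"force":{"type":"number"}},"required":["commands"]}

```bash
mkdir -p pics; cat > h.py <<'E'
import numpy as np, cv2
from station import manip
def cal(n):
    c=manip.get_calibration(n);return c
def ray(n,u,v):
    c=cal(n);T=np.array(c["world_to_cam"]);R=T[:3,:3];t=T[:3,3]
    d=R.T@np.array([(u-c["cx"])/c["fx"],(v-c["cy"])/c["fy"],1.]);return -R.T@t,d
def onz(n,u,v,z):
    o,d=ray(n,u,v);return o+d*(z-o[2])/d[2]
def proj(n,p):
    c=cal(n);T=np.array(c["world_to_cam"]);q=T[:3,:3]@np.array(p)+T[:3,3]
    return np.array([c["fx"]*q[0]/q[2]+c["cx"],c["fy"]*q[1]/q[2]+c["cy"]])
E
python3 - <<'E'
from h import *
a=manip.snapshot("top");b=manip.snapshot("side")
cv2.imwrite("pics/top0.png",a);cv2.imwrite("pics/side0.png",b)
cv2.imwrite("pics/both0.png",np.hstack([cv2.resize(a,(400,300)),cv2.resize(b,(400,300))]))
for n in("top","side"):print(n,ray(n,256,192),cal(n)["fx"])
print(manip.sense())
E
```

```text
top (array([ 0.25451193, -0.0505708 ,  1.38001302]), array([ 0.21811497, -0.00648339, -0.97599407])) 361.6602437036006
side (array([ 0.07976732, -0.79751033,  0.89571842]), array([ 0.3858657 ,  0.62681522, -0.67695581])) 364.5290139098622
{'t': 0.1, 'q': array([ 9.28501994e-01,  5.28379142e-01,  1.43375638e+00,  2.82354142e-05,
        1.18139339e+00, -1.78487128e-01]), 'qd': array([-0.00052559, -0.00322725, -0.0011071 ,  0.00036862,  0.00053745,
       -0.00124436]), 'tau': array([ 3.30567473e-04, -4.43303668e+01, -1.78586894e+01, -1.67230810e-04,
        3.85996420e-03, -3.87144055e-06]), 'tcp_pos': array([0.27917369, 0.55848016, 0.23043348]), 'tool_rot': array([ 2.29835704e-01,  9.73228962e-01, -8.82531705e-04, -3.98223702e-04]), 'force': array([ 0.15537257, -0.12044013, -0.54118153]), 'ft_torque': array([-0.03269259, -0.02709859, -0.0299387 ]), 'finger_gap': 0.9984330460798478}
```

View pics/top0.png

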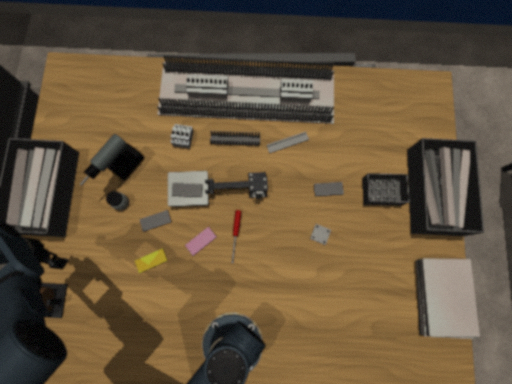

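View pics/side0.png

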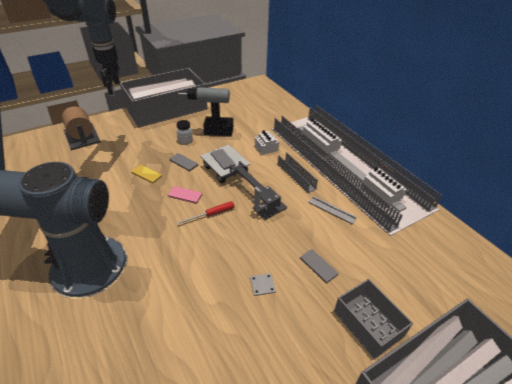

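Top view: there are grey plates at (156,221) and (328,189), and the deck plate is at (187,190). The pink (201,241) and yellow (151,260) ones are look-alikes, the square at (320,234) is the gland plate, and the bar at (288,142) is the rail. The two plain grey 50x112 rectangles fit the description. I'll confirm with an enlarged crop and measure them.

```bash
python3 - <<'E'
from h import *
a=cv2.imread("pics/top0.png");b=cv2.imread("pics/side0.png")
c=np.vstack([cv2.resize(a[160:260,130:350],None,fx=3.6,fy=3.6,interpolation=cv2.INTER_CUBIC)[:,:800]])
d=cv2.resize(b[140:220,195:295],None,fx=3,fy=3,interpolation=cv2.INTER_CUBIC)
e=cv2.resize(b[240:290,290:350],None,fx=4,fy=4,interpolation=cv2.INTER_CUBIC)
o=np.zeros((600,800,3),np.uint8);o[:360,:792]=c[:360,:792];o[360:600,:300]=d;o[360:560,310:550]=e
cv2.imwrite("pics/crop1.png",o)
for n,(u,v),z in(("b",(156,221),.01),("c",(328,189),.01),("a",(187,190),.063)):
    r=20;s=4;p=cv2.resize(a[v-r:v+r,u-r:u+r],None,fx=s,fy=s,interpolation=cv2.INTER_CUBIC)
    col=a[v-1:v+2,u-1:u+2].reshape(-1,3).mean(0)
    m=(np.abs(p.astype(float)-col).max(2)<28).astype(np.uint8)
    m=cv2.morphologyEx(m,cv2.MORPH_OPEN,np.ones((5,5)))
    k,l,st,ce=cv2.connectedComponentsWithStats(m);i=l[r*s,r*s]
    cs,_=cv2.findContours((l==i).astype(np.uint8),0,2);q=max(cs,key=cv2.contourArea)[:,0,:]
    w=np.array([onz("top",(x+.5)/s-.5+u-r,(y+.5)/s-.5+v-r,z)[:2] for x,y in q])
    R=cv2.minAreaRect((w*1000).astype(np.float32));print(n,col,R)
E
```

```text
b [87.44444444 93.         96.77777778] ((428.99896240234375, 319.71368408203125), (56.2712287902832, 120.92569732666016), 22.29022979736328)
c [88.         92.88888889 96.77777778] ((588.8402709960938, -339.54833984375), (59.31806182861328, 118.34744262695312), 6.888695240020752)
a [89.44444444 94.88888889 98.55555556] ((543.5714111328125, 199.05812072753906), (114.14753723144531, 52.193458557128906), 89.6795654296875)
```

View pics/crop1.png

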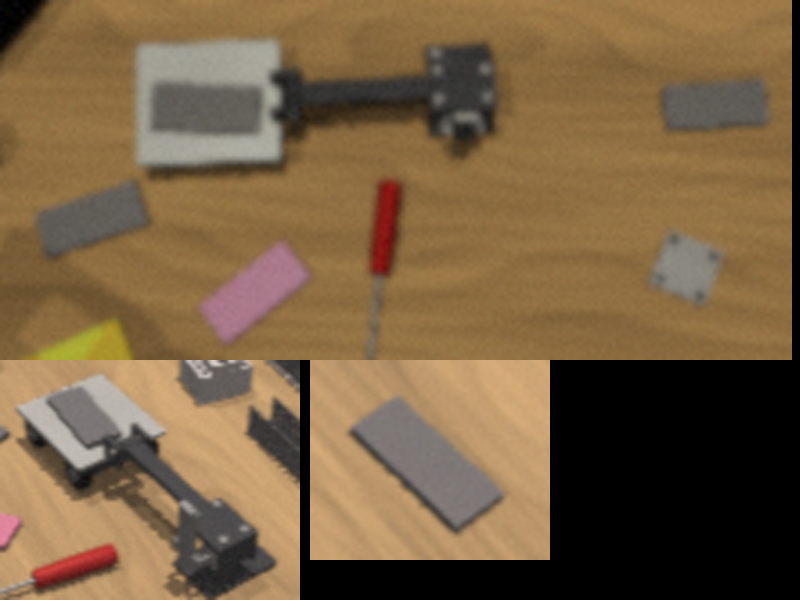

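Confirmed: there are two plain grey loose plates, b at about (0.429, 0.320) yaw 22° and c at about (0.589, -0.340) yaw 7°. Plate a lies on the deck at (0.544, 0.199). The latch tab is on the coupler's robot-facing side. Moving to b now.

Request:
send_rows --commands '[{"delta_pos": [2.5,-4,0],"yaw": -0.12},{"delta_pos": [2.5,-4,0],"yaw": -0.12},{"delta_pos": [2.5,-4,0],"yaw": -0.12},{"delta_pos": [2.5,-4,0],"yaw": -0.12},{"delta_pos": [2.5,-4,0],"yaw": -0.12},{"delta_pos": [2.5,-4,0],"yaw": -0.12},{"delta_pos": [0,0,-5],"yaw": 0},{"delta_pos": [0,0,-5],"yaw": 0},{"delta_pos": [0,0,0],"yaw": 0}]' --grip -1 --force 40

```text
t: 1.23
tcp_pos: [0.433, 0.31, 0.1263]
tool_rot: [0.568, 0.823, -0.001, -0.0]
force: [-0.0, -0.4, 0.3]
finger_gap: 1.003
```

Request:
send_rows --commands '[{"delta_pos": [-0.4,1.0,-3],"yaw": 0.026},{"delta_pos": [0,0,-4],"yaw": 0},{"delta_pos": [0,0,-2.6],"yaw": 0},{"delta_pos": [0,0,-1.3],"yaw": 0},{"delta_pos": [0,0,-0.8],"yaw": 0},{"delta_pos": [0,0,-0.4],"yaw": 0},{"delta_pos": [0,0,0],"yaw": 0}]'

```text
t: 2.1
tcp_pos: [0.4366, 0.3256, 0.012]
tool_rot: [0.556, 0.831, 0.008, 0.005]
force: [-0.2, 0.6, 0.3]
finger_gap: 1.003
```

```bash
python3 - <<'E'
from h import *
b=manip.snapshot("side");a=manip.snapshot("top")
cv2.imwrite("pics/s2.png",np.hstack([cv2.resize(b[125:200,140:240],None,fx=4,fy=4,interpolation=cv2.INTER_CUBIC),cv2.resize(a[185:260,110:210],None,fx=4,fy=4,interpolation=cv2.INTER_CUBIC)]))
print(manip.sense()["tcp_pos"],manip.sense()["tool_rot"])
E
```

```text
[0.43668569 0.32558382 0.01213122] [0.55566363 0.83135668 0.00791471 0.00462088]
```

View pics/s2.png

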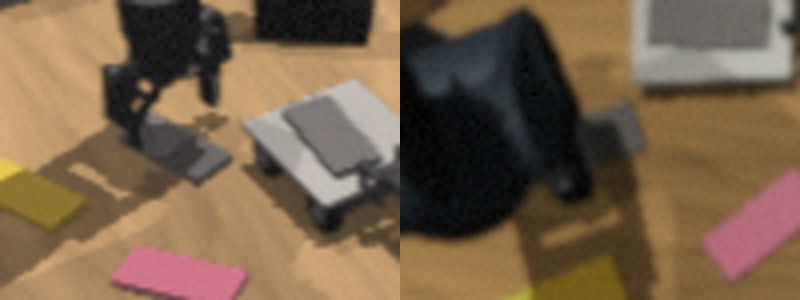

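Side crop: the fingers straddle the plate near its far end, and the plate is undisturbed. The TCP drifted about 8 mm in x and there's a slight tilt, so I'll check the joints for a limit.

```bash
python3 - <<'E'
from h import *
s=manip.sense();print(s["q"].round(3),s["force"],s["tau"].round(1))
E
```

```text
[4.350e-01 7.650e-01 1.793e+00 1.000e-03 5.660e-01 4.200e-02] [-0.30942842  0.34907552 -0.6152079 ] [  0.  -43.   -6.8   0.   -0.1  -0. ]
```

Request:
send_rows --commands '[{"delta_pos": [-0.8,-0.6,0],"yaw": 0},{"delta_pos": [0,0,0],"yaw": 0}]'

```text
t: 2.45
tcp_pos: [0.4281, 0.3191, 0.0128]
tool_rot: [0.556, 0.831, 0.008, 0.005]
force: [-0.0, -0.1, 0.9]
finger_gap: 1.0
```

```bash
python3 - <<'E'
from h import *
s=manip.sense();print(s["q"].round(3),s["force"],s["tau"].round(1),s["tcp_pos"],s["tool_rot"])
E
```

```text
[4.310e-01 7.570e-01 1.821e+00 1.000e-03 5.450e-01 3.800e-02] [-0.0228357  -0.10366459  0.90546244] [ -0.  -42.5  -6.3  -0.   -0.1  -0. ] [0.42806047 0.31911196 0.01281604] [0.55566707 0.83135244 0.00805952 0.00472006]
```

Request:
send_rows --commands '[{"delta_pos": [0.1,0.1,-0.5],"yaw": 0},{"delta_pos": [0,0,-0.4],"yaw": 0},{"delta_pos": [0,0,0],"yaw": 0}]'

```text
t: 2.82
tcp_pos: [0.4294, 0.3202, 0.0033]
tool_rot: [0.556, 0.831, 0.008, 0.005]
force: [-0.2, 0.4, 0.1]
finger_gap: 1.003
```

Request:
send_rows --commands '[{"delta_pos": [0,0,0],"yaw": 0},{"delta_pos": [0,0,0],"yaw": 0},{"delta_pos": [0,0,0],"yaw": 0},{"delta_pos": [0,0,0],"yaw": 0},{"delta_pos": [0,0,0],"yaw": 0}]' --grip 1

```text
t: 3.45
tcp_pos: [0.4295, 0.3203, 0.0036]
tool_rot: [0.556, 0.831, 0.008, 0.005]
force: [0.3, 0.2, 0.9]
finger_gap: 0.563
```

Request:
send_rows --commands '[{"delta_pos": [0,0,2],"yaw": 0},{"delta_pos": [0,0,4],"yaw": 0},{"delta_pos": [0,0,4],"yaw": 0},{"delta_pos": [2.3,-2.4,0],"yaw": -0.08},{"delta_pos": [2.3,-2.4,0],"yaw": -0.08},{"delta_pos": [2.3,-2.4,0],"yaw": -0.08},{"delta_pos": [2.3,-2.4,0],"yaw": -0.08},{"delta_pos": [2.2,-2.4,0],"yaw": -0.08},{"delta_pos": [0,0,0],"yaw": 0},{"delta_pos": [0,0,0],"yaw": 0}]'

```text
t: 4.7
tcp_pos: [0.5438, 0.1963, 0.1039]
tool_rot: [0.714, 0.7, 0.006, 0.005]
force: [-0.9, 0.4, -1.1]
finger_gap: 0.565
```

```bash
python3 - <<'E'
from h import *
s=manip.sense();print(s["tcp_pos"],s["tool_rot"],s["finger_gap"])
b=manip.snapshot("side");a=manip.snapshot("top")
cv2.imwrite("pics/s3.png",b);cv2.imwrite("pics/t3.png",a)
u,v=proj("side",s["tcp_pos"]).astype(int);print(u,v)
o=np.hstack([cv2.resize(b[v-40:v+60,u-50:u+50],None,fx=4,fy=4,interpolation=cv2.INTER_CUBIC),cv2.resize(a[140:240,130:230],None,fx=4,fy=4,interpolation=cv2.INTER_CUBIC)])
cv2.imwrite("pics/c3.png",o);print(u-50,v-40)
E
```

```text
[0.54384356 0.19632477 0.10390415] [0.71363681 0.70047722 0.00572227 0.00462788] 0.5654779309938552
222 148
172 108
```

View pics/c3.png

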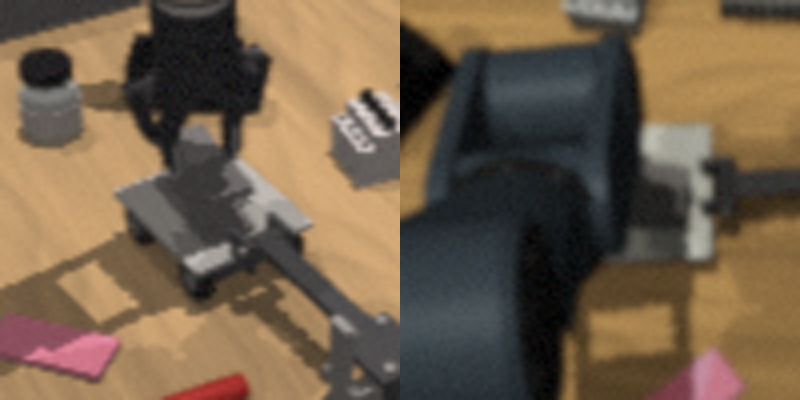

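Request:
send_rows --commands '[{"delta_pos": [0,0.3,-1.5],"yaw": 0.013},{"delta_pos": [0,0,-1.2],"yaw": 0},{"delta_pos": [0,0,-0.6],"yaw": 0},{"delta_pos": [0,0,-0.2],"yaw": 0},{"delta_pos": [0,0,0],"yaw": 0},{"delta_pos": [0,0,0],"yaw": 0}]'

```text
t: 5.55
tcp_pos: [0.5417, 0.2018, 0.0668]
tool_rot: [0.707, 0.707, 0.005, 0.004]
force: [0.1, 0.1, -1.1]
finger_gap: 0.562
```

Request:
send_rows --commands '[{"delta_pos": [0.2,-0.25,0],"yaw": 0},{"delta_pos": [0,0,-0.1],"yaw": 0},{"delta_pos": [0,0,0],"yaw": 0}]'

```text
t: 5.92
tcp_pos: [0.5445, 0.1989, 0.0668]
tool_rot: [0.707, 0.707, 0.006, 0.005]
force: [0.4, 0.3, -0.6]
finger_gap: 0.564
```

Request:
send_rows --commands '[{"delta_pos": [0,0,-0.2],"yaw": 0},{"delta_pos": [0,0,0],"yaw": 0}]'

```text
t: 6.18
tcp_pos: [0.545, 0.1989, 0.0669]
tool_rot: [0.707, 0.707, 0.006, 0.005]
force: [0.7, -0.1, -0.9]
finger_gap: 0.565
```

Request:
send_rows --commands '[{"delta_pos": [0,0,-0.3],"yaw": 0},{"delta_pos": [0,0,-0.1],"yaw": 0}]'

```text
t: 6.42
tcp_pos: [0.5452, 0.1989, 0.0665]
tool_rot: [0.707, 0.707, 0.007, 0.006]
force: [-2.3, -0.8, 3.2]
finger_gap: 0.56
```

Request:
send_rows --commands '[{"delta_pos": [0,0,0],"yaw": 0},{"delta_pos": [0,0,0],"yaw": 0},{"delta_pos": [0,0,0],"yaw": 0},{"delta_pos": [0,0,0],"yaw": 0},{"delta_pos": [0,0,2],"yaw": 0},{"delta_pos": [0,0,4],"yaw": 0},{"delta_pos": [0,0,5],"yaw": 0},{"delta_pos": [0,-5,0],"yaw": 0},{"delta_pos": [0,-5,0],"yaw": 0},{"delta_pos": [0,-6,0],"yaw": 0}]' --grip -1

```text
t: 7.68
tcp_pos: [0.5456, 0.0388, 0.1777]
tool_rot: [0.704, 0.71, 0.007, 0.006]
force: [1.0, -0.3, -0.6]
finger_gap: 0.999
```

Request:
send_rows --commands '[{"delta_pos": [0,-6,0],"yaw": 0},{"delta_pos": [0,-6,0],"yaw": 0},{"delta_pos": [0,-6,0],"yaw": 0.02},{"delta_pos": [0.8,-5,0],"yaw": 0.02},{"delta_pos": [0.8,-5,0],"yaw": 0.02},{"delta_pos": [0.8,-5,0],"yaw": 0.02},{"delta_pos": [0.8,-5,0],"yaw": 0.02},{"delta_pos": [0.8,0,0],"yaw": 0.02},{"delta_pos": [0,0,0],"yaw": 0}]'

```text
t: 8.8
tcp_pos: [0.584, -0.3582, 0.1754]
tool_rot: [0.661, 0.75, 0.008, 0.006]
force: [-0.4, 0.0, -0.6]
finger_gap: 0.995
```

```bash
cat >> h.py <<'E'
def rect(img,cam,u,v,z,tol=28,r=20,dump=None):
    s=4;u=int(round(u));v=int(round(v));p=cv2.resize(img[v-r:v+r,u-r:u+r],None,fx=s,fy=s,interpolation=cv2.INTER_CUBIC)
    col=img[v-1:v+2,u-1:u+2].reshape(-1,3).mean(0)
    m=(np.abs(p.astype(float)-col).max(2)<tol).astype(np.uint8)
    m=cv2.morphologyEx(m,cv2.MORPH_OPEN,np.ones((5,5)))
    k,l,st,ce=cv2.connectedComponentsWithStats(m);i=l[r*s,r*s]
    cs,_=cv2.findContours((l==i).astype(np.uint8),0,2);q=max(cs,key=cv2.contourArea)[:,0,:]
    w=np.array([onz(cam,(x+.5)/s-.5+u-r,(y+.5)/s-.5+v-r,z)[:2] for x,y in q])
    R=cv2.minAreaRect((w*1000).astype(np.float32));return col.round(),np.round(R[0],1),np.round(R[1],1),round(R[2],1)
E
python3 - <<'E'
from h import *
s=manip.sense();print(s["tcp_pos"],s["tool_rot"],s["finger_gap"])
b=manip.snapshot("side");a=manip.snapshot("top")
cv2.imwrite("pics/s4.png",b);cv2.imwrite("pics/t4.png",a)
b0=cv2.imread("pics/side0.png");a0=cv2.imread("pics/top0.png")
pt=proj("top",[.5436,.199,.073]);ps=proj("side",[.5436,.199,.073]);ps0=proj("side",[.5436,.199,.063])
for t in(20,28):
  print("top b now",rect(a,"top",*pt,.073,t)," a0",rect(a0,"top",*proj("top",[.5436,.199,.063]),.063,t))
  print("side b",rect(b,"side",*ps,.073,t)," a0",rect(b0,"side",*ps0,.063,t))
f=lambda i,u,v:cv2.resize(i[v-20:v+20,u-20:u+20],(400,400),interpolation=cv2.INTER_CUBIC)
cv2.imwrite("pics/c4.png",np.hstack([f(b,*ps.astype(int)),f(a,*pt.astype(int))]))
E
```

```text
[ 0.58399421 -0.35818106  0.17543189] [0.66107989 0.75025249 0.00782179 0.00577924] 0.9952952078669264
top b now (array([109., 116., 120.]), array([542.6, 196.3]), array([114.2,  53. ]), 89.0)  a0 (array([89., 95., 99.]), array([543.5, 199. ]), array([112.2,  50.2]), 89.7)
side b (array([138., 140., 146.]), array([542.1, 198.4]), array([109.5,  48.7]), 89.7)  a0 (array([118., 119., 125.]), array([540.7, 199.4]), array([ 50.1, 109.8]), 1.3)
top b now (array([109., 116., 120.]), array([542.4, 196.4]), array([115.5,  55.6]), 89.3)  a0 (array([89., 95., 99.]), array([543.6, 199.1]), array([114.1,  52.2]), 89.7)
side b (array([138., 140., 146.]), array([542. , 198.9]), array([ 50.6, 112.9]), 0.5)  a0 (array([118., 119., 125.]), array([537.9, 199.8]), array([ 56.3, 112.6]), 0.5)
```

View pics/c4.png

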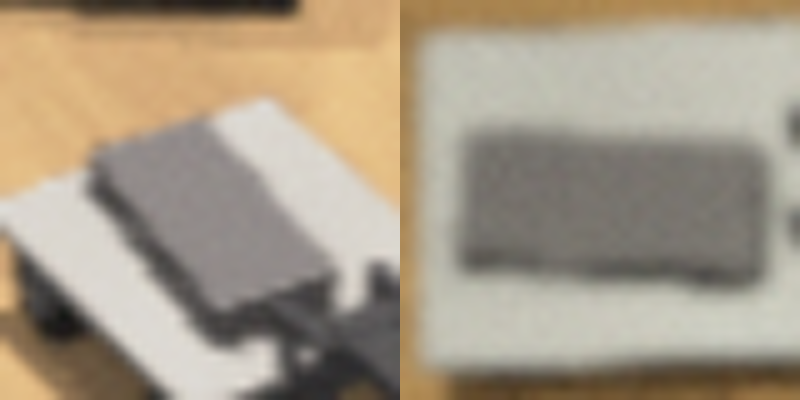

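The crops show b squarely on a, with the measured offset at most about 3 mm (side 1 mm). Next I'll re-measure c once from the first pictures, since its first mask came out too large.

```bash
python3 - <<'E'
from h import *
b0=cv2.imread("pics/side0.png");a0=cv2.imread("pics/top0.png")
p=[.5888,-.3395,.01]
for t in(14,20):
  print(rect(a0,"top",*proj("top",p),.01,t),rect(b0,"side",*proj("side",p),.01,t))
E
```

```text
(array([88., 93., 97.]), array([ 588.9, -339.8]), array([ 47.7, 110.2]), 7.7) (array([118., 120., 127.]), array([ 586.6, -340. ]), array([ 48. , 109.1]), 7.2)
(array([88., 93., 97.]), array([ 589.1, -340.5]), array([ 51.8, 113.7]), 6.9) (array([118., 120., 127.]), array([ 586.8, -340.1]), array([ 49.6, 110.5]), 7.3)
```

Request:
send_rows --commands '[{"delta_pos": [0.4,1.8,-3],"yaw": 0},{"delta_pos": [0,0,-4],"yaw": 0},{"delta_pos": [0,0,-4],"yaw": 0},{"delta_pos": [0,0,-3],"yaw": 0},{"delta_pos": [0,0,-1],"yaw": 0},{"delta_pos": [0,0,0],"yaw": 0},{"delta_pos": [0,0,0],"yaw": 0}]'

```text
t: 9.78
tcp_pos: [0.5889, -0.3299, 0.0268]
tool_rot: [0.657, 0.754, 0.008, 0.007]
force: [0.2, 0.4, 0.0]
finger_gap: 0.997
```

Request:
send_rows --commands '[{"delta_pos": [-0.1,-1.0,-1.2],"yaw": -0.01},{"delta_pos": [0,0,-0.7],"yaw": 0},{"delta_pos": [0,0,0],"yaw": 0},{"delta_pos": [0,0,0],"yaw": 0}]'

```text
t: 10.28
tcp_pos: [0.5891, -0.3424, 0.0093]
tool_rot: [0.662, 0.75, 0.008, 0.01]
force: [-0.2, -0.1, 0.6]
finger_gap: 1.001
```

Request:
send_rows --commands '[{"delta_pos": [-0.1,0.2,-0.55],"yaw": 0},{"delta_pos": [0,0,0],"yaw": 0},{"delta_pos": [0,0,0],"yaw": 0}]'

```text
t: 10.65
tcp_pos: [0.5881, -0.3401, 0.0036]
tool_rot: [0.661, 0.75, 0.008, 0.01]
force: [-0.9, 0.6, -0.1]
finger_gap: 1.0
```

Request:
send_rows --commands '[{"delta_pos": [0,0,0],"yaw": 0},{"delta_pos": [0,0,0],"yaw": 0},{"delta_pos": [0,0,0],"yaw": 0},{"delta_pos": [0,0,0],"yaw": 0},{"delta_pos": [0,0,0],"yaw": 0},{"delta_pos": [0,0,2],"yaw": 0},{"delta_pos": [0,0,4],"yaw": 0},{"delta_pos": [0,0,5],"yaw": 0},{"delta_pos": [0,0,5],"yaw": 0},{"delta_pos": [0,0,3],"yaw": 0}]' --grip 1

```text
t: 11.9
tcp_pos: [0.5856, -0.338, 0.2001]
tool_rot: [0.661, 0.75, 0.008, 0.007]
force: [0.6, 0.2, -2.0]
finger_gap: 0.564
```

Request:
send_rows --commands '[{"delta_pos": [-0.4,5,0],"yaw": -0.012},{"delta_pos": [-0.4,5,0],"yaw": -0.012},{"delta_pos": [-0.4,5,0],"yaw": -0.012},{"delta_pos": [-0.5,5,0],"yaw": -0.012},{"delta_pos": [-0.5,5,0],"yaw": -0.012},{"delta_pos": [-0.5,5,0],"yaw": -0.012},{"delta_pos": [-0.5,5,0],"yaw": -0.012},{"delta_pos": [-0.5,5,0],"yaw": -0.012},{"delta_pos": [-0.5,5,0],"yaw": -0.012},{"delta_pos": [-0.3,5,0],"yaw": -0.012}]'

```text
t: 13.15
tcp_pos: [0.5404, 0.1704, 0.2185]
tool_rot: [0.71, 0.704, 0.011, 0.021]
force: [1.2, 0.0, -0.5]
finger_gap: 0.563
```

Request:
send_rows --commands '[{"delta_pos": [0,3,0],"yaw": 0},{"delta_pos": [0,0,-3],"yaw": 0},{"delta_pos": [0,0,-3],"yaw": 0},{"delta_pos": [0,0,-1.5],"yaw": 0},{"delta_pos": [0,0,0],"yaw": 0},{"delta_pos": [0,0,0],"yaw": 0}]'

```text
t: 13.9
tcp_pos: [0.5409, 0.2067, 0.1495]
tool_rot: [0.707, 0.707, 0.016, 0.024]
force: [-0.1, -0.4, -1.2]
finger_gap: 0.561
```

Request:
send_rows --commands '[{"delta_pos": [0.3,-0.75,-2],"yaw": 0},{"delta_pos": [0,0,-2],"yaw": 0},{"delta_pos": [0,0,-1.5],"yaw": 0},{"delta_pos": [0,0,0],"yaw": 0},{"delta_pos": [0,0,0],"yaw": 0}]'

```text
t: 14.52
tcp_pos: [0.5488, 0.1991, 0.0988]
tool_rot: [0.707, 0.706, 0.021, 0.027]
force: [-0.3, -0.6, -1.6]
finger_gap: 0.566
```

Request:
send_rows --commands '[{"delta_pos": [0,0,5],"yaw": 0},{"delta_pos": [0,0,5],"yaw": 0},{"delta_pos": [0,0,0],"yaw": 0},{"delta_pos": [0,0,0],"yaw": 0}]'

```text
t: 15.02
tcp_pos: [0.5488, 0.1992, 0.203]
tool_rot: [0.707, 0.706, 0.022, 0.028]
force: [-0.2, 0.0, -0.5]
finger_gap: 0.563
```

Request:
send_rows --commands '[{"delta_pos": [0,0,-2],"yaw": 0},{"delta_pos": [0,0,-2],"yaw": 0},{"delta_pos": [0,0,-2],"yaw": 0},{"delta_pos": [0,0,-2],"yaw": 0},{"delta_pos": [0,0,0],"yaw": 0},{"delta_pos": [0,0,0],"yaw": 0}]'

```text
t: 15.78
tcp_pos: [0.5444, 0.1986, 0.1151]
tool_rot: [0.707, 0.706, 0.017, 0.024]
force: [-0.8, 0.1, -0.3]
finger_gap: 0.561
```

Request:
send_rows --commands '[{"delta_pos": [0,0,5],"yaw": 0},{"delta_pos": [0,0,4],"yaw": 0},{"delta_pos": [0,0,0],"yaw": 0},{"delta_pos": [0,0,0],"yaw": 0},{"delta_pos": [0,0,-4.5],"yaw": 0},{"delta_pos": [0,0,-4.5],"yaw": 0},{"delta_pos": [0,0,0],"yaw": 0},{"delta_pos": [0,0,0],"yaw": 0}]'

```text
t: 16.77
tcp_pos: [0.543, 0.1983, 0.1147]
tool_rot: [0.707, 0.706, 0.016, 0.024]
force: [0.7, -0.3, -0.9]
finger_gap: 0.564
```

Request:
send_rows --commands '[{"delta_pos": [0,0,5],"yaw": 0},{"delta_pos": [0,0,4],"yaw": 0},{"delta_pos": [0,0,0],"yaw": 0},{"delta_pos": [0,0,0],"yaw": 0},{"delta_pos": [0,0,-2.5],"yaw": 0},{"delta_pos": [0,0,-2.5],"yaw": 0},{"delta_pos": [0,0,-2.5],"yaw": 0},{"delta_pos": [0,0,-2.5],"yaw": 0},{"delta_pos": [0,0,0],"yaw": 0},{"delta_pos": [0,0,0],"yaw": 0}]'

```text
t: 18.02
tcp_pos: [0.5411, 0.198, 0.1054]
tool_rot: [0.707, 0.706, 0.016, 0.024]
force: [1.3, -0.4, -0.9]
finger_gap: 0.561
```

Request:
send_rows --commands '[{"delta_pos": [0.25,0.1,-1.2],"yaw": 0},{"delta_pos": [0,0,0],"yaw": 0},{"delta_pos": [0,0,-0.9],"yaw": 0},{"delta_pos": [0,0,0],"yaw": 0},{"delta_pos": [0,0,0],"yaw": 0}]'

```text
t: 18.65
tcp_pos: [0.5453, 0.1994, 0.0853]
tool_rot: [0.707, 0.706, 0.018, 0.025]
force: [-0.0, -0.8, -0.7]
finger_gap: 0.562
```

Request:
send_rows --commands '[{"delta_pos": [-0.15,0,-0.5],"yaw": 0},{"delta_pos": [0,0,0],"yaw": 0},{"delta_pos": [0,0,0],"yaw": 0}]'

```text
t: 19.02
tcp_pos: [0.5438, 0.1994, 0.0802]
tool_rot: [0.707, 0.706, 0.018, 0.025]
force: [0.0, -0.3, -0.7]
finger_gap: 0.562
```

Request:
send_rows --commands '[{"delta_pos": [0,0,-0.2],"yaw": 0},{"delta_pos": [0,0,0],"yaw": 0}]'

```text
t: 19.27
tcp_pos: [0.544, 0.1994, 0.0782]
tool_rot: [0.707, 0.706, 0.018, 0.025]
force: [-0.4, 0.5, -1.1]
finger_gap: 0.561
```

Request:
send_rows --commands '[{"delta_pos": [0,0,-0.2],"yaw": 0},{"delta_pos": [0,0,0],"yaw": 0}]'

```text
t: 19.52
tcp_pos: [0.5443, 0.1995, 0.0783]
tool_rot: [0.707, 0.706, 0.019, 0.025]
force: [-0.4, 0.5, -1.1]
finger_gap: 0.562
```

Request:
send_rows --commands '[{"delta_pos": [0,0,-0.2],"yaw": 0},{"delta_pos": [0,0,-0.1],"yaw": 0}]'

```text
t: 19.77
tcp_pos: [0.5445, 0.1996, 0.0779]
tool_rot: [0.707, 0.707, 0.019, 0.026]
force: [-2.2, -0.6, 7.5]
finger_gap: 0.566
```

Request:
send_rows --commands '[{"delta_pos": [0,0,0],"yaw": 0},{"delta_pos": [0,0,0],"yaw": 0},{"delta_pos": [0,0,0],"yaw": 0},{"delta_pos": [0,0,0],"yaw": 0},{"delta_pos": [0,0,0],"yaw": 0},{"delta_pos": [0,0,2],"yaw": 0},{"delta_pos": [0,0,3],"yaw": 0},{"delta_pos": [0,0,3],"yaw": 0},{"delta_pos": [0,0,3],"yaw": 0}]' --grip -1

```text
t: 20.9
tcp_pos: [0.5421, 0.199, 0.1867]
tool_rot: [0.707, 0.707, 0.016, 0.023]
force: [-0.2, -0.2, -0.1]
finger_gap: 0.998
```

Request:
send_rows --commands '[{"delta_pos": [0,-3,0],"yaw": 0},{"delta_pos": [0,-3,0],"yaw": 0},{"delta_pos": [0,-3,0],"yaw": 0},{"delta_pos": [0,-3,0],"yaw": 0},{"delta_pos": [0,-3,0],"yaw": 0},{"delta_pos": [0,-3,0],"yaw": 0},{"delta_pos": [0,-3,0],"yaw": 0},{"delta_pos": [0,0,0],"yaw": 0}]'

```text
t: 21.9
tcp_pos: [0.5436, -0.0163, 0.1903]
tool_rot: [0.706, 0.707, 0.019, 0.026]
force: [0.3, -0.3, -0.8]
finger_gap: 0.999
```

```bash
python3 - <<'E'
from h import *
s=manip.sense();print(s["tcp_pos"],s["tool_rot"],s["finger_gap"])
b=manip.snapshot("side");a=manip.snapshot("top")
cv2.imwrite("pics/s5.png",b);cv2.imwrite("pics/t5.png",a)
pt=proj("top",[.5436,.199,.083]);ps=proj("side",[.5436,.199,.083])
for t in(20,28):
  print("top c",rect(a,"top",*pt,.083,t));print("side c",rect(b,"side",*ps,.083,t))
f=lambda i,u,v:cv2.resize(i[v-20:v+20,u-20:u+20],(400,400),interpolation=cv2.INTER_CUBIC)
cv2.imwrite("pics/c5.png",np.hstack([f(b,*ps.astype(int)),f(a,*pt.astype(int))]))
# coupler crops from first pictures
a0=cv2.imread("pics/top0.png");b0=cv2.imread("pics/side0.png")
cv2.imwrite("pics/c6.png",np.hstack([cv2.resize(b0[170:220,240:290],(400,400),interpolation=cv2.INTER_CUBIC),cv2.resize(a0[165:215,225:275],(400,400),interpolation=cv2.INTER_CUBIC)]))
# deck rect
print("deck",rect(a0,"top",*proj("top",[.506,.2,.053]),.053,40,40))
E
```

```text
[ 0.54359949 -0.01626328  0.19027497] [0.70630158 0.70716827 0.01907843 0.02621321] 0.9986668073941235
top c (array([109., 116., 120.]), array([545.1, 197.3]), array([110.7,  46.9]), 89.2)
side c (array([124., 126., 131.]), array([542.6, 198.4]), array([ 51.6, 109.2]), 0.7)
top c (array([109., 116., 120.]), array([545.1, 195. ]), array([ 51. , 117.6]), 2.9)
side c (array([124., 126., 131.]), array([542.7, 198.9]), array([ 55.5, 112.7]), 2.2)
deck (array([157., 169., 169.]), array([554.4, 199.3]), array([128.9, 147.9]), 5.2)
```

View pics/c5.png

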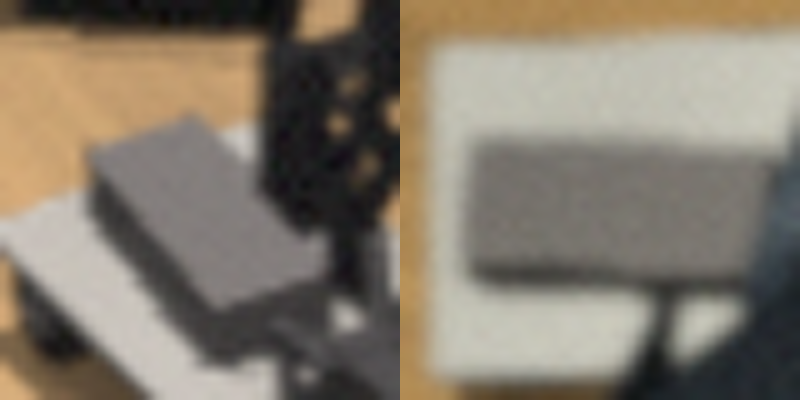

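View pics/c6.png

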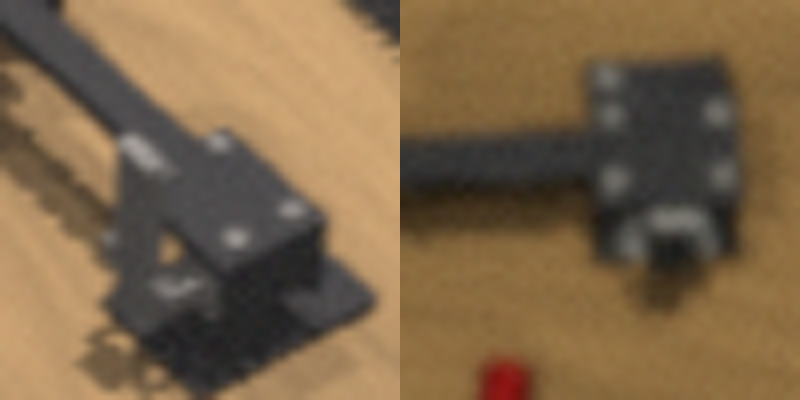

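The pile is neat in both views: c is within about 3 mm and 0.05 rad of a. In the coupler crops the bright tab top is at side pixel (258.1,189.4) and top pixel (259.6,192.3). Next I'll work out the tab position and the carriage heading.

```bash
python3 - <<'E'
from h import *
T=lambda x,y:(225+(x-400)/8-.44,165+y/8-.44); S=lambda x,y:(240+x/8-.44,170+y/8-.44)
for n,p,z in(("tab top T",T(677,216),.122),("tab top S",S(147,157),.122)):
    print(n,onz(n[-1]=="T" and "top" or "side",*p,z).round(4))
o1,d1=ray("top",*T(677,216));o2,d2=ray("side",*S(147,157))
k=np.linalg.lstsq(np.c_[d1,-d2],o2-o1,rcond=None)[0];print("tri",o1+d1*k[0],o2+d2*k[1])
# coupler top corners z~.074 (pivot 69+0+5)
for p in((588,68),(730,60),(738,190),(597,200)):print("coupT",onz("top",*T(*p),.079).round(4))
for p in((322,215),(228,268),(215,130)):print("coupS",onz("side",*S(*p),.079).round(4))
a0=cv2.imread("pics/top0.png")
# drawbar centreline
g=cv2.cvtColor(a0,cv2.COLOR_BGR2GRAY)
for u in range(218,246,4):
    col=g[178:196,u].astype(float);w=np.clip(85-col,0,None);print(u,(178+(w*np.arange(18)).sum()/w.sum()).round(2),onz("top",u,178+(w*np.arange(18)).sum()/w.sum(),.07).round(4)[:2])
# deck corners
m=(a0.min(2)>120).astype(np.uint8)[165:215,160:215]
q=np.argwhere(m)+[165,160];w=np.array([onz("top",x,y,.053)[:2] for y,x in q]);print("deck",cv2.minAreaRect((w*1000).astype(np.float32)))
E
```

```text
tab top T [ 0.5378 -0.0702  0.122 ]
tab top S [ 0.5328 -0.0728  0.122 ]
tri [ 0.5385782  -0.07024286  0.11872704] [ 0.53518332 -0.06895837  0.11794241]
coupT [ 0.616  -0.0262  0.079 ]
coupT [ 0.6233 -0.0922  0.079 ]
coupT [ 0.5613 -0.0984  0.079 ]
coupT [ 0.5532 -0.0337  0.079 ]
coupS [ 0.6025 -0.0978  0.079 ]
coupS [ 0.5525 -0.1053  0.079 ]
coupS [ 0.5917 -0.0319  0.079 ]
218 188.81 [0.5522 0.0824]
222 188.3 [0.5549 0.0677]
226 187.84 [0.5574 0.0529]
230 187.6 [0.5591 0.0381]
234 187.47 [0.5603 0.0233]
238 187.23 [0.562  0.0085]
242 187.07 [ 0.5634 -0.0063]
deck ((555.1771850585938, 199.06451416015625), (127.0595474243164, 146.76071166992188), 5.753124713897705)
```

Request:
send_rows --commands '[{"delta_pos": [-0.4,-2.7,0],"yaw": 0.05},{"delta_pos": [-0.4,-2.7,0],"yaw": 0.05},{"delta_pos": [0,0,0],"yaw": 0},{"delta_pos": [0,0,-2],"yaw": 0},{"delta_pos": [0,0,-2],"yaw": 0},{"delta_pos": [0,0,-2],"yaw": 0},{"delta_pos": [0,0,0],"yaw": 0},{"delta_pos": [0,0,0],"yaw": 0}]'

```text
t: 23.0
tcp_pos: [0.5355, -0.0579, 0.1297]
tool_rot: [0.665, 0.746, 0.022, 0.024]
force: [1.0, 0.1, -0.4]
finger_gap: 0.999
```

Request:
send_rows --commands '[{"delta_pos": [0,-1.2,0],"yaw": 0},{"delta_pos": [0,0,0],"yaw": 0},{"delta_pos": [0,0,-1.5],"yaw": 0},{"delta_pos": [0,0,-1.5],"yaw": 0},{"delta_pos": [0,0,-1],"yaw": 0},{"delta_pos": [0,0,0],"yaw": 0},{"delta_pos": [0,0,0],"yaw": 0}]'

```text
t: 23.88
tcp_pos: [0.5361, -0.0706, 0.088]
tool_rot: [0.665, 0.746, 0.023, 0.024]
force: [0.3, -0.5, -0.4]
finger_gap: 1.003
```

```bash
python3 - <<'E'
from h import *
b=manip.snapshot("side");cv2.imwrite("pics/s7.png",b)
o=cv2.resize(b[130:230,210:310],(500,500),interpolation=cv2.INTER_CUBIC);cv2.imwrite("pics/c7.png",o)
p=manip.sense()["tcp_pos"];print(p,(proj("side",p)-[210,130])*5)
E
```

```text
[ 0.53604573 -0.07062356  0.08802119] [241.00173777 331.29279514]
```

View pics/c7.png

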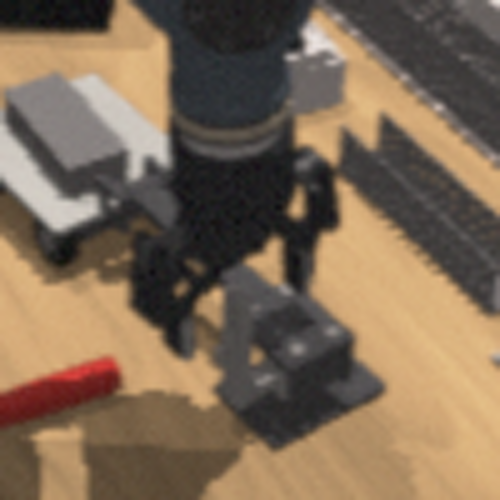

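The tab at (238,300) stands midway between the open fingers (185,340) and (300,285). Closing on it.

Request:
send_rows --commands '[{"delta_pos": [0,0,-0.3],"yaw": 0},{"delta_pos": [0,0,0],"yaw": 0},{"delta_pos": [0,0,0],"yaw": 0},{"delta_pos": [0,0,0],"yaw": 0},{"delta_pos": [0,0,0],"yaw": 0},{"delta_pos": [0,0,0],"yaw": 0},{"delta_pos": [0,0,0],"yaw": 0}]' --grip 1 --force 60

```text
t: 24.8
tcp_pos: [0.536, -0.0709, 0.0854]
tool_rot: [0.665, 0.746, 0.022, 0.024]
force: [1.5, -1.2, 0.1]
finger_gap: 0.117
```

Request:
send_rows --commands '[{"delta_pos": [-0.4,-0.04,0],"yaw": 0},{"delta_pos": [-0.4,-0.04,0],"yaw": 0},{"delta_pos": [-0.4,-0.04,0],"yaw": 0},{"delta_pos": [0,0,0],"yaw": 0},{"delta_pos": [0,0,0],"yaw": 0}]'

```text
t: 25.42
tcp_pos: [0.5261, -0.0719, 0.0854]
tool_rot: [0.665, 0.746, 0.024, 0.026]
force: [6.9, 2.3, -2.7]
finger_gap: 0.116
```

Request:
send_rows --commands '[{"delta_pos": [-0.3,-0.03,0],"yaw": 0},{"delta_pos": [0,0,0],"yaw": 0}]'

```text
t: 25.68
tcp_pos: [0.5243, -0.0721, 0.0854]
tool_rot: [0.666, 0.745, 0.025, 0.027]
force: [6.0, 1.4, -2.9]
finger_gap: 0.12
```

Request:
send_rows --commands '[{"delta_pos": [-0.1,0.2,1.0],"yaw": 0},{"delta_pos": [-0.08,0.3,1.0],"yaw": 0},{"delta_pos": [-0.08,0.35,1.0],"yaw": 0}]'

```text
t: 26.05
tcp_pos: [0.5223, -0.0644, 0.1134]
tool_rot: [0.665, 0.746, 0.024, 0.028]
force: [6.6, 0.8, -4.1]
finger_gap: 0.115
```

Lifting freely, with about 4 N down as expected. I'll continue along the arc.

Request:
send_rows --commands '[{"delta_pos": [-0.08,0.4,1.0],"yaw": 0},{"delta_pos": [-0.08,0.45,1.0],"yaw": 0},{"delta_pos": [-0.08,0.5,1.0],"yaw": 0},{"delta_pos": [-0.05,0.2,0.4],"yaw": 0},{"delta_pos": [0,0,0],"yaw": 0},{"delta_pos": [0,0,0],"yaw": 0},{"delta_pos": [0,0,0],"yaw": 0},{"delta_pos": [0,0,0],"yaw": 0}]'

```text
t: 27.05
tcp_pos: [0.5226, -0.0493, 0.1449]
tool_rot: [0.667, 0.744, 0.027, 0.032]
force: [6.1, -1.0, -4.2]
finger_gap: 0.116
```

```bash
python3 - <<'E'
from h import *
s=manip.sense();print(s["t"],s["tcp_pos"],s["force"],s["finger_gap"])
b=manip.snapshot("side");a=manip.snapshot("top");cv2.imwrite("pics/s8.png",b);cv2.imwrite("pics/t8.png",a)
cv2.imwrite("pics/c8.png",np.hstack([cv2.resize(b[130:230,190:290],(400,400),interpolation=cv2.INTER_CUBIC),cv2.resize(a[140:240,140:240],(400,400),interpolation=cv2.INTER_CUBIC)]))
pt=proj("top",[.5436,.199,.083]);ps=proj("side",[.5436,.199,.083])
print("top c",rect(a,"top",*pt,.083,20));print("side c",rect(b,"side",*ps,.083,20))
E
```

```text
27.05 [ 0.52255601 -0.04930233  0.14486857] [ 6.09402293 -0.99428475 -4.20247042] 0.11606839163925298
top c (array([108., 114., 118.]), array([545.3, 195.2]), array([115.9,  46.9]), 88.3)
side c (array([126., 128., 133.]), array([541.4, 198.8]), array([ 49.3, 109.8]), 0.7)
```

View pics/c8.png

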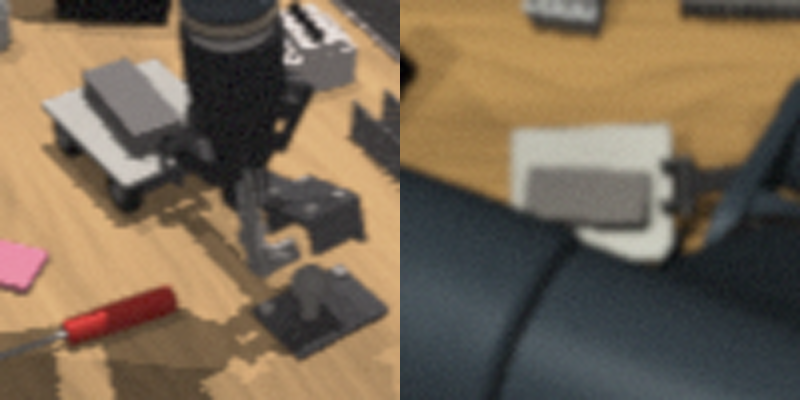

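```bash
python3 -c "
from station import manip
print(manip.sense()['tcp_pos'],manip.sense()['qd'].round(3));manip.sign_off()"
```

```text
[ 0.52254553 -0.04929729  0.14484197] [-0.001 -0.001  0.    -0.001  0.003 -0.   ]
the job is handed in; nothing more can be done
```

The job is handed in at about 27 s. Both loose grey plates are stacked on the deck plate and released. The latch is drawn, and the drawbar is held raised by its tab.

**Pile:** The second plate could only be checked on its own before the third went on; it measured about 1 to 3 mm off the deck plate. In the last pictures the third plate measured about 1 to 2 mm off in the top view along x. The two cameras disagreed:
- The top view put the third plate up to 4 mm off along the plates' length, but the arm partly hid the pile.
- The side view put it about 1 mm off along the length and up to 3 mm off across it.
- One mask reading gave the third plate 2 to 3 degrees of turn; the other readings gave under 2 degrees.

All of these are inside the limits of 7 mm and 0.10 rad.

**Unhitching:** The tab was drawn about 12 mm, with the spring pulling back 6 to 7 N. It was then lifted 59.5 mm, which gives a drawbar angle of about 0.36 rad. The last picture shows the coupler clear of the ball, and the arm was at rest with about 4 N of load on the tab.

**Other checks:**
- The tool picked up about 0.06 rad of tilt during the fast moves. I could not remove it, so the third plate touched down on one edge and settled flat when released.
- Nothing else on the bench looked disturbed in the areas I viewed. I made no separate measurement of the bystanders.

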